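# Scan the pink-clipped file at the records desk

### The job

Take the barcode scanner out of its charging dock and read the barcode on the file with the pink clip: point the scanner's window squarely at the middle of that barcode from about 7 cm away, with the long side of the window along the length of the barcode, and hold it still there for two seconds. Then stand the scanner upright in its dock again, window down, setting it down rather than dropping it, and let go. Do not touch the files or their stands, do not read the barcode of the blue-clipped file, and leave the other things on the desk where they are.

Things in the scene. Friction and masses are not known exactly. Their poses are not given: they have to be found in the camera images.
- scanner: T-shaped barcode scanner, 116 mm long, 190 g, stands loose in the dock, window down. Grey head 40 (x) x 76 (y) mm, 36 high; neck 38 x 56 mm to height 54; white handle 36 (x) x 40 (y) mm from 54 to 116 mm, may be gripped across either pair of faces. Origin: centre of the red window under the head. z runs from window to handle end. Same after a half turn about z. Reads by itself along -z.
- grip (a point): Point on the scanner's axis, in the handle, 92 mm from the window: a good place for the TCP. Axes as the scanner.
- window (a point): Centre of the scanner's reading window (the scanner's origin), 62 mm long along y, 16 mm along x. Axes as the scanner.
- spot (a point): Reading point of the scanner: 70 mm in front of the window, along the scanner's -z. Axes as the scanner.
- dock: Black charging dock fixed to the table, a shallow tray 64 mm (x) x 100 mm (y), 18 mm high, walls 6 mm: inside 52 x 88 mm, leaving 6 mm on each side of the scanner's head. Its inner floor is 6 mm above the table. Origin: centre of its underside. The scanner's y lies along the dock's y, either way round.
- pink_stand: Fixed copy stand: dark base plate 130 x 110 mm (origin: centre of its underside), a post, and a tilting board 205 mm up the slope x 150 mm wide, hinged along y 95 mm above the origin. It carries a buff file with a pink binder clip at the middle of its upper edge. The board leans 24 to 35 degrees, facing up and to -x (the robot); lower edge 45 to 65 mm, upper edge 150 to 180 mm high.
- pink_label (a point): Centre of the surface of the white barcode label (64 mm long, 40 mm up the slope, black bars) on the file with the pink clip. Axes: z is the outward normal of the label (up and towards the robot), x points up the slope, y runs level along the length of the barcode, across the bars.
- blue_stand: Fixed copy stand: dark base plate 130 x 110 mm (origin: centre of its underside), a post, and a tilting board 205 mm up the slope x 150 mm wide, hinged along y 95 mm above the origin. It carries a buff file with a blue binder clip at the middle of its upper edge. The board leans 24 to 35 degrees, facing up and to -x (the robot); lower edge 45 to 65 mm, upper edge 150 to 180 mm high.
- blue_label (a point): Centre of the surface of the white barcode label (64 mm long, 40 mm up the slope, black bars) on the file with the blue clip. Axes: z is the outward normal of the label (up and towards the robot), x points up the slope, y runs level along the length of the barcode, across the bars.
- stapler: Black stapler, 135 x 36 mm, 55 mm high, loose, a bystander. Origin: centre of underside.
- calculator: White pocket calculator, 120 x 76 x 16 mm, loose, a bystander. Origin: centre of underside.
- note_pad: Yellow block of sticky notes, 76 x 76 x 22 mm, loose, a bystander. Origin: centre of underside.
- mug: Blue mug, 80 mm across, 92 mm high, loose, a bystander. Origin: centre of underside.
- tape_roll: Roll of clear tape lying flat, 92 mm across, 19 mm high, loose, a bystander. Origin: centre of underside.
- glue: Small glue pot with a red cap, 36 mm across, 85 mm high, loose, a bystander. Origin: centre of underside.
Not all that is in view belongs to the job. What is shaped like the dock but brown is not meant. What is shaped like the scanner but orange is not meant.

How it is judged:
By the outcome, as a careful person would: the job done as asked, in the order asked, and still so for the second after the job is handed in, with the robot touching nothing.
It also fails if it takes over 54 s, if anything falls off the work surface, if the arm or the gripper's body presses on something with over 40 N, if the wrist force passes 120 N, or if a joint passes its speed limit or range.

### The arm

A 6-joint arm with a two-finger parallel gripper is mounted at the origin on the work surface. World frame = base frame: x ahead of the robot, y to its left, z up, the work surface at z = 0. Lengths are in m, angles in rad, forces in N, time in s.
With the tool pointing down it reaches from about 0.375 to 0.825 m from the base axis. Payload 5.5 kg.
Tool frame: the origin (TCP) lies between the finger pads, 19 mm behind the fingertips; this is the grasp point; z points along the fingers, y is the line along which they close (so a half turn about z gives the same grasp; the last joint's range is limited). The gripper opens to 85 mm and grips with 20 to 120 N. Pads are 22 mm wide; open, the fingers measure 114 mm over their backs; the gripper's body (76 mm by 85 mm) begins 54 mm behind the grasp point. The pads swing forward as they close: fully open they stand 13 mm farther back than shut.
Start: joints at [-1.11, 0.314, -0.047, 1.21, 0, 1.571], TCP at [0.267, -0.537, 0.25] pointing down, gripper open.
Joint ranges: [-2.67, 2.67], [-0.69, 1.73], [-1.03, 1.25], [-2.08, 2.16], [-1.42, 1.45], [-3.14, 3.14]. Speed limits (rad/s): [2.39, 2.39, 3.01, 3.14, 3.14, 3.14].

### API

Orientations are given as a 3x3 rotation matrix whose columns are the frame's x, y, z axes.
In Python, from bench import arm gives the robot as it stands.
- The arm moves only by the tool carry_out, never from a script. Its argument "moves" is a list of rows, each a list of 7 numbers: the finger opening in mm, from 0 to 85.4, then the shift along the tool's x, y, z in mm, then the turn, a rotation vector about the tool's x, y, z in degrees. In form: [[fingers, tx, ty, tz, rx, ry, rz], ...]. A call has 1 to 8 rows; each row shifts and turns the commanded pose from where the row before left it, along the tool's axes as they then stand; what a row does not reach is not made up. A row lasts 1/8 s, in which the tool goes at most 62.5 mm and 10.7 degrees, less where a joint would pass 70% of its speed; a pose out of reach is approached as far as the arm can. A call with a gripper value outside its range is refused whole. The fingers move at their own pace and stop on an object; the grip force is fixed at half the most. Time passes only in rows, so rows that do not move let the fingers close. It gives the time, the measured TCP pose, the force, the opening and the grip force at its end, in the units of the state.
- arm.read_state(): the state, without advancing time (a new reading comes with each control period).
- arm.capture(name): name is "scene" or "top" or "wrist"; returns a dict with "image" (400x640x3 uint8, red, green, blue), "intrinsics" (3x3 intrinsics, pixels), "world_to_cam" (4x4, takes a point from world to camera coordinates); the wrist camera has in their place "tool_from_camera" (4x4, takes a point from camera to tool coordinates, whose origin is the TCP and whose axes are the flange's). Camera axes: x right, y down, z forward; pixel columns grow to the right and rows downward; lengths in m; the calibration is good to about 2 mm. A picture is of the moment at which its call begins: read the wrist's pose just before it. There is no depth.
- arm.hand_in(): hands the job in; it is judged then, once.
The state is a dict: "clock": time; "joints": joint angles; "dq": joint speeds; "tau": joint torques, N m; "position": TCP position; "tcp_rot": TCP orientation; "wrist_force": force on the tool from outside, world axes, zero at the start; "wrist_torque": the same for the moment, N m; "finger_gap": finger opening in m; "gripper_force": force on a finger pad.
Only numpy, scipy, OpenCV 4.12 (cv2) and the standard library are available. Lean on these libraries where they do the work, as an engineer would, in place of code of your own. Each camera call takes 0.05 s, during which the arm holds its last target. There are 200 camera calls.

## Working session

There is one attempt and no reset: what is moved stays moved. The work goes in short steps, Python scripts to look and compute and a tool call to move; the robot and the scene stay as the last step left them, time stands still between calls to the robot, and variables do not carry over. Pictures are saved under pics/ and viewed, at most 10 in all, crops included, and the job is handed in when it is done.

Besides the shell and the picture viewer there is one more tool, called after "Request:" as a command line: name --pt "numbers of a row" for each row, then --argument value for the rest. carry_out: Moves the arm, as the interface text tells. Its arguments: {"type":"object","properties":{"moves":{"type":"array"}},"required":["moves"]}

```bash
mkdir -p pics; ls; python3 - <<'E'
from bench import arm
import cv2,numpy as np,pickle
d={}
for n in("scene","top"):
    c=arm.capture(n);d[n]=c
    cv2.imwrite(f"pics/{n}0.png",c["image"][:,:,::-1]);print(n,c["intrinsics"],c["world_to_cam"])
pickle.dump(d,open("caps.pkl","wb"))
s=arm.read_state();print(s["clock"],s["position"],s["tcp_rot"])
E
```

```text
pics
scene [[382.94192063   0.         321.85807085]
 [  0.         382.94192063 200.85902147]
 [  0.           0.           1.        ]] [[ 0.57719134  0.81660658 -0.00196126 -0.33207161]
 [ 0.58501585 -0.41517236 -0.69669819 -0.25868368]
 [-0.56974259  0.40098079 -0.71736168  1.60074408]
 [ 0.          0.          0.          1.        ]]
top [[362.33628509   0.         317.5744338 ]
 [  0.         362.33628509 195.07657255]
 [  0.           0.           1.        ]] [[-0.01695134 -0.99982978 -0.00728436  0.0249523 ]
 [-0.99260875  0.01770362 -0.12006016  0.52706326]
 [ 0.12016868  0.00519534 -0.99273989  1.0275521 ]
 [ 0.          0.          0.          1.        ]]
0.1 [ 0.26658586 -0.53700501  0.24923638] [[ 8.95704817e-01  4.44648672e-01 -6.63159497e-04]
 [ 4.44649166e-01 -8.95703860e-01  1.30903252e-03]
 [-1.19349516e-05 -1.46738005e-03 -9.99998923e-01]]
```

View pics/scene0.png

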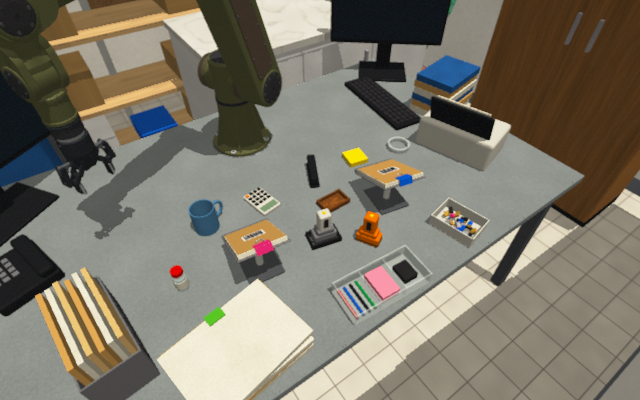

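View pics/top0.png

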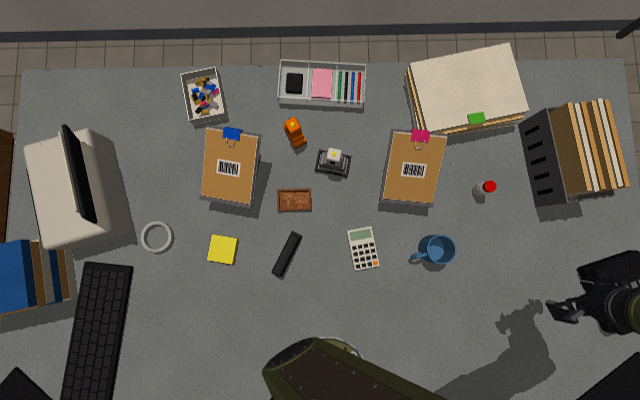

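The top view shows these candidates:
- **Scanner:** white/grey at (333,158), standing in the black dock at (333,162). The orange look-alike is at (294,132), and the brown dock look-alike at (294,200).
- **Label:** the pink-clip label is at (414,170), with its clip at (420,136). The blue-clip label is at (228,168).

I choose the white scanner in the black dock and the pink-clip file, and will check both in a close crop.

```bash
cat > h.py <<'E'
import numpy as np,cv2
def ray(c,uv):
    K=c["intrinsics"];T=c["world_to_cam"];R=T[:3,:3]
    o=-R.T@T[:3,3];d=R.T@np.linalg.solve(K,[uv[0],uv[1],1.]);return o,d/np.linalg.norm(d)
def onz(c,uv,z):
    o,d=ray(c,uv);return o+d*(z-o[2])/d[2]
def tri(cs,uvs):
    A=np.zeros((3,3));b=np.zeros(3);L=[ray(c,u) for c,u in zip(cs,uvs)]
    for o,d in L:
        P=np.eye(3)-np.outer(d,d);A+=P;b+=P@o
    x=np.linalg.solve(A,b);return x,[np.linalg.norm((np.eye(3)-np.outer(d,d))@(x-o)) for o,d in L]
def wcam(arm):
    s=arm.read_state();c=arm.capture("wrist");X=np.eye(4);X[:3,:3]=s["tcp_rot"];X[:3,3]=s["position"]
    c["world_to_cam"]=np.linalg.inv(X@c["tool_from_camera"]);c["state"]=s;return c
def proj(c,p):
    q=c["intrinsics"]@(c["world_to_cam"][:3,:3]@p+c["world_to_cam"][:3,3]);return q[:2]/q[2]
E
python3 - <<'E'
import pickle,cv2,numpy as np
from h import *
d=pickle.load(open("caps.pkl","rb"))
t,s=d["top"]["image"],d["scene"]["image"]
a=cv2.resize(t[120:220,300:460],(800,500)[:2],interpolation=2)
a=cv2.resize(t[120:215,300:460],(480,285),interpolation=2);b=cv2.resize(s[200:290,215:345],(480,300)[:2],interpolation=2)
cv2.imwrite("pics/crop1.png",np.vstack([a,b])[:,:,::-1])
C=[d["top"],d["scene"]]
print(tri(C,[(414,170),(253,236)]),onz(C[0],(333,162),.018),tri(C,[(334,155.5),(323.5,212)]))
from bench import arm
print(arm.capture("wrist")["tool_from_camera"],arm.capture("wrist")["intrinsics"])
E
```

```text
(array([ 0.58098406, -0.24465019,  0.11929743]), [np.float64(0.001439861333548357), np.float64(0.0014398613335484876)]) [ 0.62802213 -0.03202063  0.018     ] (array([ 0.62420491, -0.02984312,  0.12258392]), [np.float64(0.0013158256920768195), np.float64(0.0013158256920767514)])
[[ 5.10248986e-04 -9.56129744e-01 -2.92943087e-01  7.36846010e-02]
 [ 9.99999431e-01  2.13414294e-04  1.04524378e-03 -3.04929226e-04]
 [-9.36870427e-04 -2.92943454e-01  9.56129309e-01 -1.24492862e-01]
 [ 0.00000000e+00  0.00000000e+00  0.00000000e+00  1.00000000e+00]] [[319.33590501   0.         320.43300359]
 [  0.         319.33590501 201.18070087]
 [  0.           0.           1.        ]]
```

View pics/crop1.png

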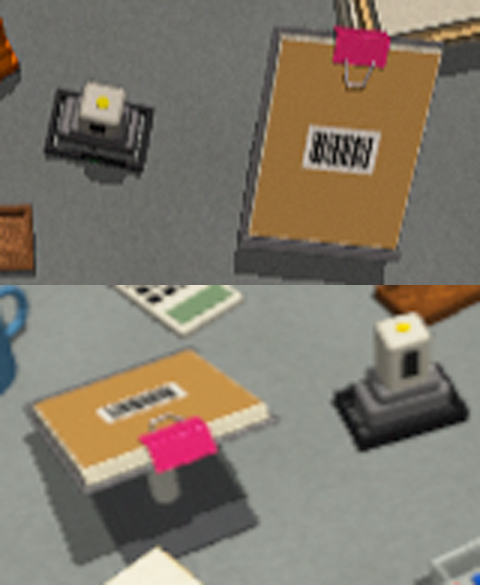

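The crop confirms it. The white-handled grey scanner is in the black dock, and the pink clip is on the right-hand file, with its label at crop pixel (342,150). Next I move above the pink file for close views.

Request:
carry_out --pt "85 10 0 -60 0 0 0" --pt "85 50 -15 -40 0 0 0" --pt "85 57 -20 0 0 0 0" --pt "85 57 -20 0 0 0 0" --pt "85 57 -20 0 0 0 0" --pt "85 57 -20 0 0 0 0" --pt "85 57 -20 0 0 0 0" --pt "85 53 -11 0 0 0 0"

```text
clock: 1.2
position: [0.5665, -0.2474, 0.3481]
tcp_rot: [[0.895, 0.445, 0.0], [0.445, -0.895, -0.0], [0.0, 0.0, -1.0]]
wrist_force: [-0.2, -0.9, 1.1]
finger_gap: 0.0853
gripper_force: 0.0
```

Request:
carry_out --pt "85 0 0 0 0 0 -10.6" --pt "85 0 0 0 0 0 -10.6" --pt "85 0 0 0 0 0 -10.6" --pt "85 0 0 0 0 0 -10.6" --pt "85 0 0 0 0 0 -10.6" --pt "85 0 0 0 0 0 -10.6" --pt "85 0 0 0 0 0 0" --pt "85 0 0 0 0 0 0"

```text
clock: 2.2
position: [0.5653, -0.2493, 0.3479]
tcp_rot: [[0.003, 1.0, -0.0], [1.0, -0.003, 0.0], [0.0, -0.0, -1.0]]
wrist_force: [-0.3, 0.0, -0.2]
finger_gap: 0.0853
gripper_force: 0.0
```

```bash
python3 - <<'E'
from bench import arm
from h import *;import pickle
c=wcam(arm);pickle.dump(c,open("w1.pkl","wb"));s=c["state"];print(s["clock"],s["position"].round(4),s["tcp_rot"].round(3),s["joints"])
cv2.imwrite("pics/w1.png",c["image"][:,:,::-1])
d=pickle.load(open("caps.pkl","rb"))
print(onz(d["top"],(294,128),.116),onz(d["top"],(294,200),.018))
print(proj(c,np.array([.581,-.2447,.1193])))
E
```

```text
2.2 [ 0.5653 -0.2493  0.3479] [[ 0.003  1.    -0.   ]
 [ 1.    -0.003  0.   ]
 [ 0.    -0.    -1.   ]] [-4.15387808e-01  3.34267621e-01  2.01359396e-01  1.43816409e+00
  2.36122562e-05  1.15842287e+00]
[0.70435466 0.07707617 0.116     ] [0.51566576 0.08584758 0.018     ]
[335.18609792 168.22630539]
```

View pics/w1.png

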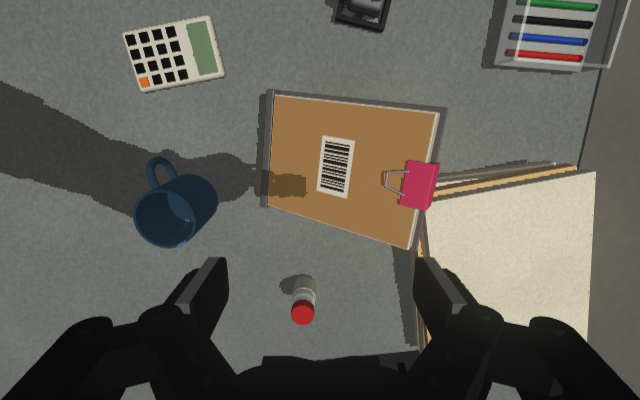

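The wrist view shows the pink-clip label at about (336,167), the file corners near (272,95), (438,113), (408,248) and (268,207), and the clip at (420,185). I'll take a second view from 12 cm nearer the robot, then one over the dock.

Request:
carry_out --pt "85 0 -60 0 0 0 0" --pt "85 0 -60 0 0 0 0" --pt "85 0 0 0 0 0 0" --pt "85 0 0 0 0 0 0"

```text
clock: 2.75
position: [0.4458, -0.2496, 0.3486]
tcp_rot: [[0.001, 1.0, 0.002], [1.0, -0.001, -0.001], [-0.001, 0.002, -1.0]]
wrist_force: [0.2, 0.0, 1.3]
finger_gap: 0.085
gripper_force: 0.0
```

```bash
python3 - <<'E'
from bench import arm
from h import *;import pickle
c=wcam(arm);pickle.dump(c,open("w2.pkl","wb"));print(c["state"]["position"].round(4))
E
```

```text
[ 0.4458 -0.2496  0.3486]
```

Request:
carry_out --pt "85 55 45 0 0 0 0" --pt "85 55 45 0 0 0 0" --pt "85 50 45 0 0 0 0" --pt "85 50 35 0 0 0 0" --pt "85 0 0 0 0 0 0" --pt "85 0 0 0 0 0 0"

```text
clock: 3.55
position: [0.6021, -0.0557, 0.3473]
tcp_rot: [[-0.001, 1.0, -0.001], [1.0, 0.001, -0.0], [-0.0, -0.001, -1.0]]
wrist_force: [0.0, 0.3, -0.5]
finger_gap: 0.0848
gripper_force: 0.0
```

```bash
python3 - <<'E'
from bench import arm
from h import *;import pickle
c=wcam(arm);pickle.dump(c,open("w3.pkl","wb"));print(c["state"]["position"].round(4),c["state"]["clock"])
a=c["image"][:,:,::-1]
b=pickle.load(open("w2.pkl","rb"))["image"][:,:,::-1]
cv2.imwrite("pics/w23.png",np.vstack([cv2.resize(a[30:330,120:520],(600,450)) [:300],b[0:280,40:640]]))
cv2.imwrite("pics/w3.png",a);cv2.imwrite("pics/w2.png",b)
E
```

```text
[ 0.6021 -0.0557  0.3473] 3.55
```

View pics/w3.png

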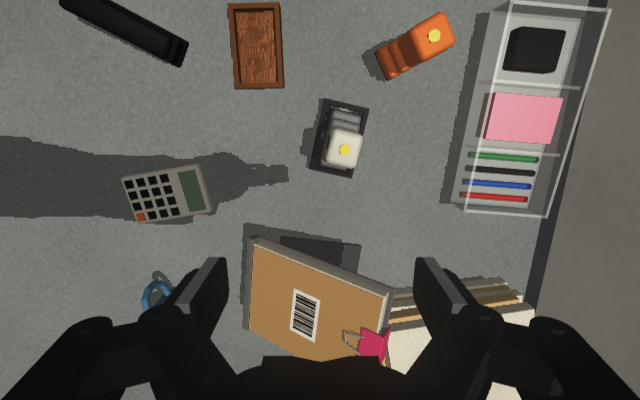

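View pics/w2.png

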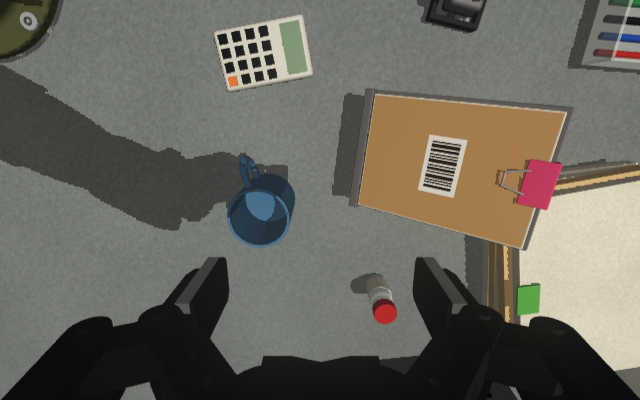

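w3 shows the dock at about (338,138), the handle top at (343,149) and the pink label at (305,315). w2 shows the pink label at (442,166) and the file between x=355 and 570.

```bash
cat > m.py <<'E'
from h import *;import pickle
W=[pickle.load(open(f"w{i}.pkl","rb")) for i in(1,2,3)]
def quad(mask):
    n,l,st,_=cv2.connectedComponentsWithStats(mask.astype(np.uint8));k=1+st[1:,4].argmax()
    cs,_=cv2.findContours((l==k).astype(np.uint8),cv2.RETR_EXTERNAL,cv2.CHAIN_APPROX_NONE);h=cv2.convexHull(cs[0])
    q=cv2.approxPolyN(h,4,ensure_convex=True)[0].astype(float) if hasattr(cv2,"approxPolyN") else None
    c=q.mean(0);return q[np.argsort(np.arctan2(*(q-c).T[::-1]))],(l==k)
Q=[];
for c,u in zip(W,[(336,167),(442,166),(305,315)]):
    im=c["image"].astype(int);z=np.zeros(im.shape[:2],bool);w=34;z[u[1]-w:u[1]+w,u[0]-26:u[0]+26]=1
    q,_=quad((im[:,:,0]-im[:,:,2]<45)&z);Q.append(q);print(q.round(1).tolist())
    u=np.array(u)
P=np.array([tri(W,[q[i] for q in Q])[0] for i in range(4)]);print(P.round(4),[max(tri(W,[q[i] for q in Q])[1]).round(4) for i in range(4)])
print("sides",[np.linalg.norm(P[i]-P[i-1]).round(4) for i in range(4)])
ctr=P.mean(0);print("centre",ctr.round(4))
n=np.linalg.svd(P-ctr)[2][2];n*=np.sign(n[2]);print("n label",n.round(3))
F=[]
for c in W[:2]:
    im=c["image"].astype(int);hsv=cv2.cvtColor(c["image"],cv2.COLOR_RGB2HSV)
    m=(hsv[:,:,0]>8)&(hsv[:,:,0]<24)&(hsv[:,:,1]>110)&(hsv[:,:,2]>40)
    m[260:]=0;q,_=quad(m);F.append(q);print("file",q.round(1).tolist())
G=[tri(W[:2],[f[i] for f in F]) for i in range(4)];G,e=np.array([g[0] for g in G]),[g[1][0].round(4) for g in G]
print(G.round(4),e);n2=np.linalg.svd(G-G.mean(0))[2][2];n2*=np.sign(n2[2]);print("n file",n2.round(3),"tilt",np.degrees(np.arccos(n2[2])),np.degrees(np.arctan2(n2[1],n2[0])))
print("sides",[np.linalg.norm(G[i]-G[i-1]).round(4) for i in range(4)])
E
python3 m.py; python3 - <<'E'
from m import *
E
python3 - <<'E'
import sys,io,contextlib
with contextlib.redirect_stdout(io.StringIO()):
    from m import *
c=W[2];im=c["image"];hsv=cv2.cvtColor(im,cv2.COLOR_RGB2HSV)
cv2.imwrite("pics/dock.png",cv2.resize(im[85:195,290:390,::-1],(600,660)[:1]+(600,),interpolation=2))
z=np.zeros(im.shape[:2],bool);z[85:190,295:385]=1
q,_=quad((hsv[:,:,2]>150)&(hsv[:,:,1]<60)&z);print("white",q.round(1).tolist())
b=cv2.inRange(im,(220,180,0),(255,255,120))>0;ys,xs=np.where(b&z);print("yellow",xs.mean(),ys.mean(),onz(c,(xs.mean(),ys.mean()),.122))
E
```

```text
[[322.0, 135.0], [355.0, 141.0], [346.0, 198.0], [316.0, 190.0]]
[[429.0, 134.0], [467.0, 140.0], [453.0, 197.0], [417.0, 189.0]]
[[294.0, 288.0], [320.0, 300.0], [314.0, 342.0], [289.0, 329.0]]
[[ 0.5666 -0.2087  0.1116]
 [ 0.6008 -0.213   0.1315]
 [ 0.593  -0.2756  0.132 ]
 [ 0.559  -0.272   0.1113]] [np.float64(0.0007), np.float64(0.0004), np.float64(0.0003), np.float64(0.0004)]
sides [np.float64(0.0638), np.float64(0.0398), np.float64(0.063), np.float64(0.04)]
centre [ 0.5798 -0.2423  0.1216]
n label [-0.506  0.063  0.86 ]
file [[274.0, 96.0], [434.0, 114.0], [406.0, 248.0], [267.0, 203.0]]
file [[375.0, 95.0], [564.0, 113.0], [520.0, 247.0], [358.0, 203.0]]
[[ 0.51   -0.1665  0.0761]
 [ 0.6682 -0.1843  0.1707]
 [ 0.6531 -0.3188  0.1699]
 [ 0.4946 -0.2999  0.0746]] [np.float64(0.0002), np.float64(0.0003), np.float64(0.0001), np.float64(0.0005)]
n file [-0.509  0.05   0.859] tilt 30.780167984337318 174.34022356163553
sides [np.float64(0.1343), np.float64(0.1852), np.float64(0.1353), np.float64(0.1859)]
[[322.0, 135.0], [355.0, 141.0], [346.0, 198.0], [316.0, 190.0]]
[[429.0, 134.0
[... 394 characters left out ...]
re [ 0.5798 -0.2423  0.1216]
n label [-0.506  0.063  0.86 ]
file [[274.0, 96.0], [434.0, 114.0], [406.0, 248.0], [267.0, 203.0]]
file [[375.0, 95.0], [564.0, 113.0], [520.0, 247.0], [358.0, 203.0]]
[[ 0.51   -0.1665  0.0761]
 [ 0.6682 -0.1843  0.1707]
 [ 0.6531 -0.3188  0.1699]
 [ 0.4946 -0.2999  0.0746]] [np.float64(0.0002), np.float64(0.0003), np.float64(0.0001), np.float64(0.0005)]
n file [-0.509  0.05   0.859] tilt 30.780167984337318 174.34022356163553
sides [np.float64(0.1343), np.float64(0.1852), np.float64(0.1353), np.float64(0.1859)]
white [[335.0, 128.0], [363.0, 136.0], [355.0, 168.0], [325.0, 161.0]]
yellow 344.4938271604938 149.34567901234567 [ 0.62723992 -0.02951299  0.122     ]
```

View pics/dock.png

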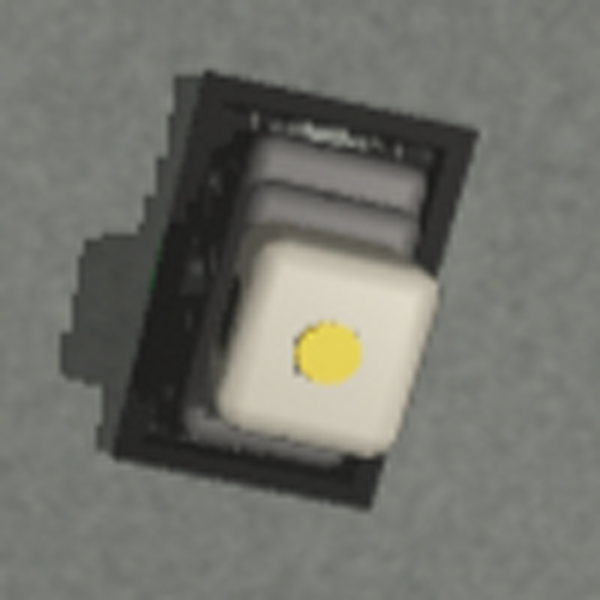

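The crop shows the dock's outer rim corners at (207,72), (478,130), (370,510) and (113,458), with the scanner standing inside it and turned by about the same angle.

```bash
python3 - <<'E'
from h import *;import pickle
c=pickle.load(open("w3.pkl","rb"));t=pickle.load(open("caps.pkl","rb"))["top"]
C=np.array([onz(c,(290+x/6,85+y*110/600),.018) for x,y in((207,72),(478,130),(370,510),(113,458))])
q=np.array([onz(c,p,.120) for p in([335,128],[363,136],[355,168],[325,161])])
for n,A in(("dock",C),("handle",q)):
    print(n,A[:,:2].round(4).tolist(),A.mean(0).round(4),[np.linalg.norm(A[i]-A[i-1]).round(4) for i in range(4)])
    for i,j in((0,3),(1,2)): v=A[i]-A[j];print(" y-dir angle",np.degrees(np.arctan2(v[1],v[0])).round(1))
    for i,j in((1,0),(2,3)): v=A[i]-A[j];print(" x-dir angle",np.degrees(np.arctan2(v[1],v[0])).round(1))
E
```

```text
dock [[0.6064, 0.0249], [0.6682, 0.0112], [0.6466, -0.0862], [0.5844, -0.0722]] [ 0.6264 -0.0306  0.018 ] [np.float64(0.0996), np.float64(0.0632), np.float64(0.0998), np.float64(0.0638)]
 y-dir angle 77.2
 y-dir angle 77.5
 x-dir angle -12.5
 x-dir angle -12.7
handle [[0.6166, -0.0069], [0.6471, -0.0153], [0.6396, -0.0505], [0.6061, -0.0427]] [ 0.6274 -0.0289  0.12  ] [np.float64(0.0373), np.float64(0.0316), np.float64(0.036), np.float64(0.0345)]
 y-dir angle 73.6
 y-dir angle 78.0
 x-dir angle -15.5
 x-dir angle -13.1
```

Request:
carry_out --pt "85 25.2 24.8 0 0 0 6.4" --pt "85 0 0 40 0 0 6.3" --pt "85 0 0 50 0 0 0" --pt "85 0 0 50 0 0 0" --pt "85 0 0 0 0 0 0" --pt "85 0 0 0 0 0 0"

```text
clock: 4.35
position: [0.6269, -0.0319, 0.2103]
tcp_rot: [[0.221, 0.975, 0.002], [0.975, -0.221, -0.0], [0.0, 0.002, -1.0]]
wrist_force: [0.4, -0.3, 0.3]
finger_gap: 0.0852
gripper_force: 0.0
```

```bash
python3 - <<'E'
from bench import arm
from h import *
s=arm.read_state();R=s["tcp_rot"];print(s["position"],R.round(3),"to go tool mm",(R.T@(np.array([.6269,-.0303,.098])-s["position"])*1000).round(1),np.degrees(np.arctan2(R[1,0],R[0,0])))
E
```

```text
[ 0.62694965 -0.03188988  0.21027743] [[ 0.221  0.975  0.002]
 [ 0.975 -0.221 -0.   ]
 [ 0.     0.002 -1.   ]] to go tool mm [  1.5  -0.7 112.3] 77.22512222441559
```

Request:
carry_out --pt "85 1.5 -0.5 40 0 0 0" --pt "85 0 0 40 0 0 0" --pt "85 0 0 32 0 0 0" --pt "85 0 0 0 0 0 0" --pt "85 0 0 0 0 0 0"

```text
clock: 4.97
position: [0.6281, -0.0297, 0.0991]
tcp_rot: [[0.22, 0.975, 0.004], [0.975, -0.22, -0.0], [0.001, 0.004, -1.0]]
wrist_force: [0.4, 0.9, 1.6]
finger_gap: 0.0849
gripper_force: 0.0
```

Request:
carry_out --pt "10 0 0 0 0 0 0" --pt "10 0 0 0 0 0 0" --pt "10 0 0 0 0 0 0" --pt "10 0 0 0 0 0 0" --pt "10 0 0 0 0 0 0" --pt "10 0 0 0 0 0 0" --pt "10 0 0 0 0 0 0" --pt "10 0 0 0 0 0 0"

```text
clock: 5.98
position: [0.6269, -0.0295, 0.097]
tcp_rot: [[0.22, 0.976, 0.002], [0.976, -0.22, -0.0], [0.0, 0.002, -1.0]]
wrist_force: [1.0, -0.4, 6.7]
finger_gap: 0.0351
gripper_force: 60.6
```

Gripped at 35 mm with 60 N. Lifting now.

Request:
carry_out --pt "10 0 0 -10 0 0 0" --pt "10 0 0 -30 0 0 0" --pt "10 0 0 -50 0 0 0" --pt "10 0 0 -50 0 0 0" --pt "10 0 0 -45 0 0 0" --pt "10 0 0 -18 0 0 0" --pt "10 0 0 0 0 0 0"

```text
clock: 6.85
position: [0.6264, -0.0294, 0.3005]
tcp_rot: [[0.22, 0.976, 0.002], [0.976, -0.22, -0.0], [0.0, 0.002, -1.0]]
wrist_force: [0.3, -1.1, -2.6]
finger_gap: 0.0353
gripper_force: 60.3
```

```bash
cat > go.py <<'E'
import sys
from bench import arm
from h import *
from scipy.spatial.transform import Rotation as Ro
t,a=np.radians(30.7),np.radians(6.5)
n=np.array([-np.sin(t)*np.cos(a),np.sin(t)*np.sin(a),np.cos(t)]);y=np.array([np.sin(a),np.cos(a),0])
Rt=np.c_[y,np.cross(-n,y),-n];L=np.array([.5798,-.2423,.1216])
T=L+n*(.070+.091)
if __name__=="__main__":
    s=arm.read_state();R=s["tcp_rot"];p=s["position"]
    print(s["clock"],p,s["finger_gap"],"target",T.round(4),"shift",(R.T@(T-p)*1000).round(1),"rot tool",np.degrees(Ro.from_matrix(R.T@Rt).as_rotvec()).round(2),"shift after rot",(Rt.T@(T-p)*1000).round(1))
E
python3 go.py
```

```text
6.85 [ 0.62641325 -0.02935232  0.30050564] 0.03529008051206019 target [ 0.4981 -0.233   0.26  ] shift [-226.9  -80.5   40.2] rot tool [-30.55   1.64  -6.05] shift after rot [-216.9 -110.4  -18.5]
```

Request:
carry_out --pt "10 -20 -35 0 0 0 0" --pt "10 -45 -35 0 0 0 0" --pt "10 -50 -10 0 0 0 0" --pt "10 -50 0 0 0 0 -6" --pt "10 -50 0 0 0 0 0" --pt "10 -12 0 0 0 0 0" --pt "10 0 0 0 0 0 0"

```text
clock: 7.72
position: [0.5036, -0.2344, 0.2976]
tcp_rot: [[0.118, 0.993, -0.002], [0.993, -0.118, 0.002], [0.001, -0.002, -1.0]]
wrist_force: [-0.3, 0.4, -3.1]
finger_gap: 0.0354
gripper_force: 61.3
```

Request:
carry_out --pt "10 0 0 0 -7 0.4 0" --pt "10 0 0 0 -8 0.4 0" --pt "10 0 0 0 -8 0.4 0" --pt "10 0 0 0 -7.6 0.4 0" --pt "10 0 0 0 0 0 0" --pt "10 0 0 0 0 0 0"

```text
clock: 8.48
position: [0.5052, -0.2338, 0.2998]
tcp_rot: [[0.108, 0.855, 0.508], [0.994, -0.107, -0.032], [0.026, 0.508, -0.861]]
wrist_force: [1.0, -0.7, -1.5]
finger_gap: 0.0353
gripper_force: 61.9
```

```bash
python3 go.py
```

```text
8.475 [ 0.50516362 -0.23379723  0.29979677] 0.035321363916842895 target [ 0.4981 -0.233   0.26  ] shift [ -1.  -26.3  30.6] rot tool [-0.16 -1.45 -0.53] shift after rot [  0.  -26.4  30.6]
```

Request:
carry_out --pt "10 0 -13 10 0 -1.4 -0.5" --pt "10 0 -13 10 0 0 0" --pt "10 0 0 10 0 0 0" --pt "10 0 0 0 0 0 0" --pt "10 0 0 0 0 0 0"

```text
clock: 9.1
position: [0.498, -0.2334, 0.2604]
tcp_rot: [[0.114, 0.855, 0.506], [0.993, -0.099, -0.057], [0.001, 0.509, -0.861]]
wrist_force: [0.7, 0.2, -1.7]
finger_gap: 0.035
gripper_force: 61.7
```

```bash
python3 go.py; python3 - <<'E'
from bench import arm
from h import *
c=wcam(arm);cv2.imwrite("pics/w4.png",c["image"][:,:,::-1])
E
```

```text
9.1 [ 0.49799924 -0.2334028   0.26041516] 0.03496127175698469 target [ 0.4981 -0.233   0.26  ] shift [ 0.4 -0.1  0.4] rot tool [-0.08 -0.02 -0.09] shift after rot [ 0.4 -0.1  0.4]
```

View pics/w4.png

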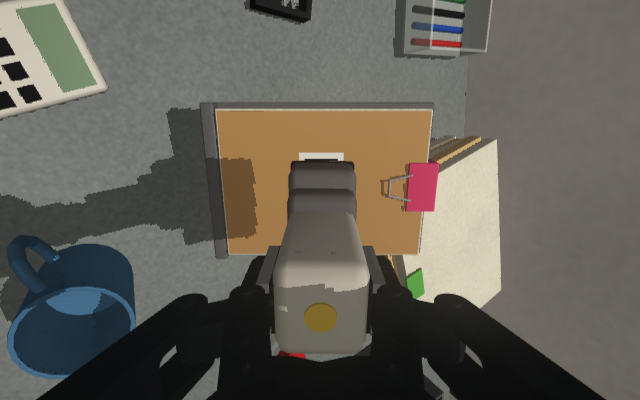

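The view shows the scanner in line with the label, whose far edge peeks out at (321,156) centred on the scanner axis, and the head between columns 289 and 356. I check in numbers how the scanner sits in the hand.

```bash
python3 - <<'E'
from bench import arm
from h import *
c=wcam(arm);s=c["state"]
for q in [(38,-20,91),(38,20,91),(38,-20,55),(38,20,55),(0,0,-24),(28,-19,37),(28,19,37)]:
    print(q,proj(c,s["position"]+s["tcp_rot"]@(np.array(q)/1000)).round(1))
from go import L,y
print("label corners",proj(c,L+y*.032).round(1))
E
```

```text
(38, -20, 91) [291.7 159.2]
(38, 20, 91) [350.5 159.2]
(38, -20, 55) [286.4 169.8]
(38, 20, 55) [356.3 169.8]
(0, 0, -24) [322.  313.2]
(28, -19, 37) [285.4 195.2]
(28, 19, 37) [357.4 195.2]
label corners [320.8 152.2]
```

The image matches the predicted in-hand pose within a few pixels, so I hold for 2.5 s.

Request:
carry_out --pt "10 0 0 0 0 0 0" --pt "10 0 0 0 0 0 0" --pt "10 0 0 0 0 0 0" --pt "10 0 0 0 0 0 0" --pt "10 0 0 0 0 0 0" --pt "10 0 0 0 0 0 0" --pt "10 0 0 0 0 0 0" --pt "10 0 0 0 0 0 0"

```text
clock: 10.2
position: [0.4974, -0.2331, 0.26]
tcp_rot: [[0.114, 0.855, 0.506], [0.993, -0.099, -0.057], [0.001, 0.509, -0.861]]
wrist_force: [0.1, 0.7, -2.6]
finger_gap: 0.0355
gripper_force: 61.7
```

Request:
carry_out --pt "10 0 0 0 0 0 0" --pt "10 0 0 0 0 0 0" --pt "10 0 0 0 0 0 0" --pt "10 0 0 0 0 0 0" --pt "10 0 0 0 0 0 0" --pt "10 0 0 0 0 0 0" --pt "10 0 0 0 0 0 0" --pt "10 0 0 0 0 0 0"

```text
clock: 11.2
position: [0.4974, -0.2331, 0.26]
tcp_rot: [[0.114, 0.855, 0.506], [0.993, -0.099, -0.057], [0.001, 0.509, -0.861]]
wrist_force: [-0.8, 0.4, -2.1]
finger_gap: 0.0354
gripper_force: 61.7
```

Request:
carry_out --pt "10 0 0 0 0 0 0" --pt "10 0 0 0 0 0 0" --pt "10 0 0 0 0 0 0" --pt "10 0 0 0 0 0 0" --pt "10 0 0 0 0 0 0" --pt "10 0 0 0 0 0 0" --pt "10 0 0 0 0 0 0" --pt "10 0 0 0 0 0 0"

```text
clock: 12.2
position: [0.4974, -0.2331, 0.2599]
tcp_rot: [[0.114, 0.855, 0.506], [0.993, -0.099, -0.057], [0.001, 0.509, -0.861]]
wrist_force: [0.1, -0.5, -2.4]
finger_gap: 0.0359
gripper_force: 61.7
```

Request:
carry_out --pt "10 0 15 -25 0 0 0" --pt "10 0 15 -30 0 0 0" --pt "10 0 0 0 8 0 0" --pt "10 0 0 0 8 0 0" --pt "10 0 0 0 8 0 0" --pt "10 0 0 0 6.7 0 0" --pt "10 0 0 0 0 0 0" --pt "10 0 0 0 0 0 0"

```text
clock: 13.2
position: [0.4954, -0.233, 0.3224]
tcp_rot: [[0.114, 0.993, 0.0], [0.993, -0.114, 0.001], [0.001, 0.0, -1.0]]
wrist_force: [0.1, -0.7, -2.4]
finger_gap: 0.0352
gripper_force: 62.0
```

```bash
cat > back.py <<'E'
from go import *
a=np.radians(77.3);x=np.array([np.cos(a),np.sin(a),0]);z=np.array([0,0,-1.]);Rd=np.c_[x,np.cross(z,x),z]
s=arm.read_state();R=s["tcp_rot"];p=s["position"];D=np.array([.6264,-.0302,.097])
print(s["clock"],p,"shift",(R.T@(D-p)*1000).round(1),"rot",np.degrees(Ro.from_matrix(R.T@Rd).as_rotvec()).round(2),s["wrist_force"].round(1))
E
python3 back.py
```

```text
13.2 [ 0.49536758 -0.23295655  0.32236182] shift [216.1 106.9 225.7] rot [ 0.01 -0.07  6.13] [ 0.1 -0.7 -2.4]
```

Request:
carry_out --pt "10 40 0 0 0 0 0" --pt "10 50 0 0 0 0 0" --pt "10 50 20 0 0 0 0" --pt "10 40 40 0 0 0 0" --pt "10 30 35 0 0 0 0" --pt "10 6 12 0 0 0 6.1" --pt "10 0 0 0 0 0 0" --pt "10 0 0 0 0 0 0"

```text
clock: 14.2
position: [0.6252, -0.0313, 0.3235]
tcp_rot: [[0.219, 0.976, -0.0], [0.976, -0.219, 0.001], [0.001, -0.001, -1.0]]
wrist_force: [-0.6, -0.4, -2.2]
finger_gap: 0.0352
gripper_force: 62.2
```

```bash
python3 back.py
```

```text
14.2 [ 0.62520063 -0.03125611  0.32345516] shift [  1.    1.1 226.5] rot [-0.04 -0.07  0.08] [-0.6 -0.4 -2.2]
```

Request:
carry_out --pt "10 1 1 50 0 0 0" --pt "10 0 0 60 0 0 0" --pt "10 0 0 50 0 0 0" --pt "10 0 0 30 0 0 0" --pt "10 0 0 0 0 0 0" --pt "10 0 0 0 0 0 0" --pt "10 0 0 0 0 0 0"

```text
clock: 15.08
position: [0.6285, -0.0299, 0.1351]
tcp_rot: [[0.219, 0.976, 0.002], [0.976, -0.219, 0.001], [0.002, 0.002, -1.0]]
wrist_force: [0.1, -0.2, -1.4]
finger_gap: 0.0357
gripper_force: 62.0
```

```bash
python3 back.py
```

```text
15.075 [ 0.62853577 -0.02986753  0.13505628] shift [-0.9 -2.1 38.1] rot [ 0.11 -0.1   0.03] [ 0.1 -0.2 -1.4]
```

Request:
carry_out --pt "10 -0.8 -1.8 8 0 0 0" --pt "10 0 0 8 0 0 0" --pt "10 0 0 8 0 0 0" --pt "10 0 0 6 0 0 0" --pt "10 0 0 4 0 0 0" --pt "10 0 0 0 0 0 0" --pt "10 0 0 0 0 0 0"

```text
clock: 15.95
position: [0.6254, -0.0299, 0.0989]
tcp_rot: [[0.219, 0.976, -0.001], [0.976, -0.219, 0.001], [0.001, -0.001, -1.0]]
wrist_force: [0.2, -0.4, -1.8]
finger_gap: 0.0351
gripper_force: 62.3
```

Request:
carry_out --pt "10 0 0 1 0 0 0" --pt "10 0 0 1 0 0 0" --pt "10 0 0 1 0 0 0" --pt "10 0 0 0.5 0 0 0" --pt "10 0 0 0 0 0 0" --pt "10 0 0 0 0 0 0"

```text
clock: 16.7
position: [0.6254, -0.0299, 0.0969]
tcp_rot: [[0.219, 0.976, -0.0], [0.976, -0.219, 0.001], [0.001, -0.001, -1.0]]
wrist_force: [-2.4, 0.4, 10.5]
finger_gap: 0.0358
gripper_force: 63.4
```

It is seated, with 10 N of contact. Releasing and retreating.

Request:
carry_out --pt "50 0 0 0 0 0 0" --pt "80 0 0 0 0 0 0" --pt "80 0 0 0 0 0 0" --pt "80 0 0 0 0 0 0" --pt "80 0 0 0 0 0 0" --pt "80 0 0 0 0 0 0"

```text
clock: 17.45
position: [0.6252, -0.0299, 0.0951]
tcp_rot: [[0.219, 0.976, -0.002], [0.976, -0.219, 0.001], [0.001, -0.002, -1.0]]
wrist_force: [0.7, -0.4, -0.3]
finger_gap: 0.08
gripper_force: 0.0
```

Request:
carry_out --pt "80 0 0 -20 0 0 0" --pt "80 0 0 -50 0 0 0" --pt "80 0 0 -50 0 0 0" --pt "80 0 0 -50 0 0 0" --pt "80 0 0 -50 0 0 0" --pt "80 0 0 0 0 0 0" --pt "80 0 0 0 0 0 0"

```text
clock: 18.32
position: [0.6254, -0.0302, 0.3147]
tcp_rot: [[0.219, 0.976, -0.002], [0.976, -0.219, 0.001], [0.001, -0.002, -1.0]]
wrist_force: [0.3, 0.1, -0.3]
finger_gap: 0.0803
gripper_force: 0.0
```

```bash
python3 - <<'E'
from bench import arm
from h import *
c=wcam(arm);t=arm.capture("scene")["image"]
a=cv2.resize(c["image"][60:260,200:440],(480,400));b=cv2.resize(t[190:270,210:400],(480,200),interpolation=2)
cv2.imwrite("pics/end.png",np.vstack([a,b])[:,:,::-1])
E
```

```text
(no output)
```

View pics/end.png

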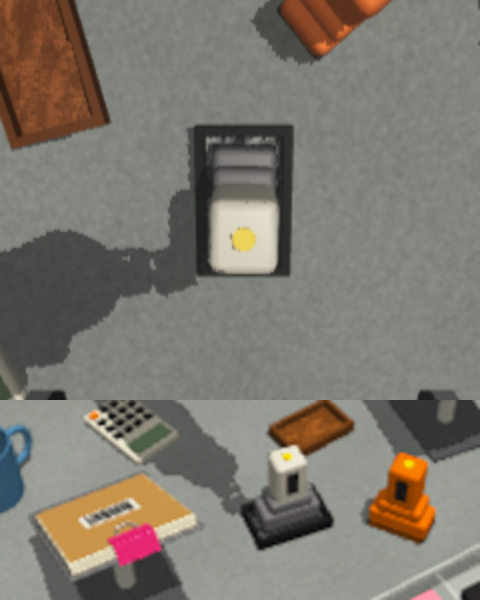

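The scanner stands upright and square in the black dock, with the handle top at (243,235) in the crop. The file and the orange look-alike are where they were, so I hand in.

```bash
python3 -c "
from bench import arm
print(arm.hand_in())"
```

```text
the job is handed in; nothing more can be done
None
```

I held the scanner still for about 3 s, 7 cm from the middle of the pink-clip barcode and square to it. I then set it upright in its dock, let go, and handed in the job at about 18 s; the hand-in returned no verdict.

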